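# Take the sliding stop off its latched T-track

## Robot

A 6-joint arm with a two-finger parallel gripper is mounted at the origin on the work surface. World frame = base frame: x ahead of the robot, y to its left, z up, the work surface at z = 0. Lengths are in mm, angles in rad, forces in N, time in s.
With the tool pointing down it reaches from about 400 to 925 mm from the base axis. Payload 12.5 kg.
Tool frame: the origin (TCP) lies at the very end of the fingers, on their centre line; the grasp point (between the pads) lies 19 mm behind it; z points along the fingers, y is the direction in which the jaws open and shut (so a half turn about z gives the same grasp; the last joint's range is limited). The gripper opens to 95 mm and grips with 3 to 60 N. Pads are 20 mm wide; open, the fingers measure 119 mm over their backs; the gripper's body (75 mm by 180 mm) begins 59 mm behind the grasp point.
Start: joints at [-1.335, 0.491, 1.559, -0, 1.092, -0.106], TCP at [209.513, -588.856, 214.661] pointing down, gripper open.
Joint ranges: [-3.1, 3.1], [-0.84, 2.19], [0.05, 2.79], [-1.13, 4.28], [0.06, 2.93], [-2.69, 2.69]. Speed limits (rad/s): [2.22, 2.22, 2.79, 3.14, 3.14, 3.14].

## Interface

Orientations are given as [roll, pitch, yaw] about the fixed x, y, z axes, in that order (R = Rz(yaw) Ry(pitch) Rx(roll)).
In Python, from cell import env, read_camera, get_calibration gives the robot as it stands.
- The arm moves only by the tool arm_command, never from a script. Its argument "targets" is a list of rows, each a list of 3 entries, a list of its own where there are three numbers: the turn, a rotation vector about the tool's x, y, z in rad, then the shift along the tool's x, y, z in m, then the closure in counts, from 0 (fully open) to 255 (shut). In form: [[[rx, ry, rz], [tx, ty, tz], fingers], ...]. A call has 1 to 8 rows; each row is the pose to reach, as a shift and turn from the pose commanded when the call began, along the tool's axes at that moment; what a row does not reach only later rows make up. A row lasts 1/10 s, in which the tool goes at most 50 mm and 8.59 degrees, less where a joint would pass 70% of its speed; a pose out of reach is approached as far as the arm can. A call with a gripper value outside its range is refused whole. The fingers move at their own pace and stop on an object; the grip force is fixed at half the most. Time passes only in rows, so rows that repeat a pose let the fingers close. It gives the time, the measured TCP pose, the force and the opening at its end, in the units of the state.
- env.state(): the state, without advancing time (a new reading comes with each control period).
- read_camera(name): name is "scene" or "top" or "wrist"; returns (picture, depth): 420x560x3 uint8, blue, green, red; 420x560 float32, mm along the optical axis (not along the pixel's ray), 0 where there is no reading.
- get_calibration(name): a dict with "vfov" (degrees; the focal length in pixels is half the picture's height over the tangent of half this angle, whatever the lens; pixels are square), "cx", "cy" (the principal point, pixels), "k1" (the pictures are not rectified: a ray, as slopes to the right and down, at radius r is drawn at 1 + k1 r^2 times it, then the intrinsics apply), "world_from_camera" (4x4, takes a point from camera to world coordinates). Camera axes: x right, y down, z forward; pixel columns grow to the right and rows downward; lengths in mm; the calibration is good to about 2 mm. A picture is of the moment at which its call begins: read the wrist's pose just before it. get_calibration takes no time and is no camera call; for the wrist camera it gives the pose at the moment of the call.
- env.job_done(): hands the job in, once; it reports no verdict.
The state is a dict: "t": time; "joints": joint angles; "qvel": joint speeds; "tau": joint torques, N m; "eef_pos": TCP position; "tcp_rot": TCP orientation; "ft_force": force on the tool from outside, world axes, zero at the start; "moment": the same for the moment, N m; "opening": opening from 0.0 (shut) to 1.0 (fully open).
Only numpy, scipy, OpenCV 4.12 (cv2) and the standard library are available. Lean on these libraries where they do the work, as an engineer would, in place of code of your own. Each camera call takes 0.05 s, during which the arm holds its last target.

## Task

Take the sliding stop off the T-track: press down the latch's tail pad so that its nose tips fully up, slide the stop out through the track's open end and, keeping it upright, set it down gently so that it stands in the empty compartment of the divided tray. Finish by pressing the nose fully down again so that the latch is closed, and leave the jar, the bearing and the carton where they are.

Things in the scene. Friction and masses are not known exactly. Their poses are not given: they have to be found in the camera images.
- track: aluminium T-track fixed to the bench, 52 wide (x), 220 long (y), top at height 26. Origin: centre of its underside, on the bench. It runs along its own y: open at y = +110, nothing fixed beyond; shut by a dark block at y = -110 to -122. Slot 18 wide under which a cavity 36 wide has its floor at height 10. Latch stand on its -x side: foot x -97 to -25, y 50 to 120; cheeks 52 high at x = -70.
- track_open (a point): middle of the track's open end at the height of its top: (0, 110, 26) mm of the track frame; y points out of the track. The stop's foot is out of the track once the stop's centre is 18 mm beyond this point along y
- latch (a joint): angle (rad) of the steel rocker latch lying across the track near its open end; pivot at (-70, 102.5, 44) mm of the track frame, axis along the track's y. 0 = closed (nose down), 0.45 = end of travel, nose fully tipped up. Stiff pivot: it stays where left; 4 to 5 N on pad or nose moves it. Starts between 0 and 0.05
- pad_top (a point): centre of the upper face of the latch's tail pad, a steel plate 28 (x) x 26 (y) x 8 thick at the end away from the track, 46 mm from the pivot: at (-116, 102.5, 48) mm of the track frame when closed. Axes turn with the latch. Pressing the pad down (about 20 mm, to about height 28) tips the nose up
- nose_top (a point): centre of the upper face of the latch's down-turned nose, 13 (x) x 15 (y) x 19 deep, 48.5 from the pivot. Closed: top at height 48, lower face 29, at track x -28 to -15, in the path of the stop's flange. Tipped up: top centre at about 69, lowest edge 49, highest 72, x still below -14, so the stop's upright passes beside it, its flange below. Press here to close
- stop_mid (a point): sliding stop, loose, captive in the track, 115 tall, 0.18 to 0.35 kg; point at its centre, 57.5 above its underside; z up, axes as the track's. From below: steel foot 32 (x) x 36 (y) x 7, neck 14 x 30, grey flange 50 x 36 at 18 to 26 above the underside, then an upright 24 (x) x 14 (y) to the top: grip it near the top. It stands on the cavity floor, play 2 sideways, 3 upwards
- tray: divided grey steel tray fixed to the bench, 150 (x) x 100 (y) x 35 high, walls 4, floor 4 to 5 thick, divider across the middle (x = 0). Origin at the centre of its underside. The -x half holds steel parts up to 34 high; the +x half is empty.
- tray_empty (a point): centre of the floor of the tray's empty compartment (inside about 69 x 92, height 5 above the bench); axes as the tray
- stock_bin: bystander: undivided grey bin fixed to the bench, 130 x 100 x 50 high, full of brackets; origin at the centre of its underside
- jar: bystander, loose: white jar 48 across, 85 high, near the latch's tail pad; origin at the centre of its underside
- bearing: bystander, loose: steel ring 56 across, 16 high, lying near the open end; origin at the centre of its underside
- carton: bystander, loose: carton 60 (x) x 80 (y) x 55 high, beside the track on its +x side; origin at the centre of its underside
Not all that is in view belongs to the job. Leave any red look-alike of the part that bears stop_mid alone.

How it is judged:
By the outcome, as a careful person would: the job done as asked, in the order asked, and still so for the second after the job is handed in, with the robot touching nothing.
It also fails if it takes over 59 s, if anything falls off the work surface, if the arm or the gripper's body presses on something with over 40 N, if the wrist force passes 120 N, or if a joint passes its speed limit or range.

## Working session

There is one attempt and no reset: what is moved stays moved. The work goes in short steps, Python scripts to look and compute and a tool call to move; the robot and the scene stay as the last step left them, time stands still between calls to the robot, and variables do not carry over. Pictures are saved under pics/ and viewed, and the job is handed in when it is done.

Besides the shell and the picture viewer there is one more tool, called after ">>>" as a command line: name --argument value ..., lists and objects as JSON in quotes. arm_command: Moves the arm, as the interface text tells. Its arguments: {"type":"object","properties":{"targets":{"type":"array"}},"required":["targets"]}

```bash
ls; mkdir -p pics
python3 - <<'E'
from cell import env, read_camera, get_calibration
import cv2,numpy as np
print(env.state())
for n in ["scene","top"]:
    p,d=read_camera(n); c=get_calibration(n); print(n,c)
    cv2.imwrite(f"pics/{n}0.png",p); np.savez(f"{n}0.npz",p=p,d=d,**c)
E
```

```text
pics
{'t': 0.0, 'joints': array([-1.33460701e+00,  4.91546751e-01,  1.55949141e+00, -4.05558444e-05,
        1.09170507e+00, -1.05591894e-01]), 'qvel': array([-3.80016747e-04, -5.08974531e-06,  2.37231006e-04, -1.09117457e-03,
       -1.38956367e-06,  1.13882907e-03]), 'tau': array([-2.48576362e-03, -6.12656736e+01, -2.58184290e+01,  6.91674650e-02,
        4.83084668e-02, -9.11652569e-05]), 'eef_pos': array([ 209.43258631, -588.58190065,  214.05526362]), 'tcp_rot': array([-3.14044470e+00, -8.54978420e-05,  3.41799873e-01]), 'ft_force': array([-0.14001431,  0.4751052 ,  1.00851489]), 'moment': array([ 0.02677769, -0.00124058,  0.01555937]), 'opening': 0.9993676430967047}
scene {'vfov': 55.31491078170055, 'cx': 279.95054882708644, 'cy': 212.20528255244886, 'k1': -0.019106977849433462, 'world_from_camera': array([[-2.77832799e-01,  5.04318635e-01, -8.17601156e-01,
         1.21968472e+03],
       [ 9.60471461e-01,  1.61270126e-01, -2.26906412e-01,
         1.95078757e+02],
       [ 1.74215099e-02, -8.48324620e-01, -5.29189786e-01,
         5.09863651e+02],
       [ 0.00000000e+00,  0.00000000e+00,  0.00000000e+00,
         1.00000000e+00]])}
top {'vfov': 48.31020595196741, 'cx': 281.8896366463134, 'cy': 212.80888416259677, 'k1': -0.12334806550418373, 'world_from_camera': array([[-8.20303487e-03, -9.96032534e-01,  8.86109551e-02,
         4.80099504e+02],
       [-9.99964713e-01,  8.01018920e-03, -2.53170002e-03,
        -2.91094846e+00],
       [ 1.81186507e-03, -8.86285959e-02, -9.96063095e-01,
         1.04650734e+03],
       [ 0.00000000e+00,  0.00000000e+00,  0.00000000e+00,
         1.00000000e+00]])}
```

View pics/scene0.png

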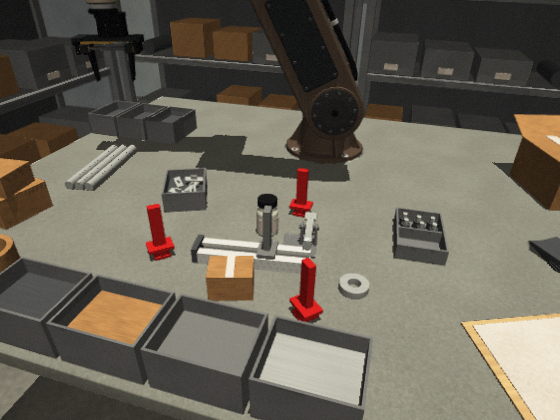

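View pics/top0.png

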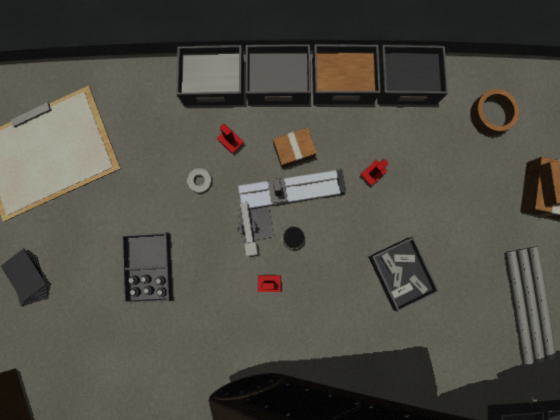

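The top view shows the track running from its dark block at about (343,182) to its open end at about (240,195). The grey stop stands in it at (280,190), with the latch arm from (247,205) to the pad at (251,250). The jar is at (293,238), the bearing at (199,181) and the carton at (295,147). The divided tray is at (148,268), with its empty half at the top. The undivided bin is at (403,273). There are red look-alikes at (231,138), (375,172) and (269,284). I'll enlarge this to confirm which is which.

```bash
cat > h.py <<'E'
import numpy as np, cv2
def load(n): 
    z=np.load(n+".npz"); return z["p"],z["d"],{k:z[k] for k in ["vfov","cx","cy","k1","world_from_camera"]}
def KD(c,h=420):
    f=h/2/np.tan(np.radians(float(c["vfov"]))/2)
    return np.array([[f,0,float(c["cx"])],[0,f,float(c["cy"])],[0,0,1]]),np.array([float(c["k1"]),0,0,0])
def cloud(d,c):
    K,D=KD(c); h,w=d.shape
    uv=np.stack(np.meshgrid(np.arange(w),np.arange(h)),-1).reshape(-1,1,2).astype(np.float64)
    s=cv2.undistortPoints(uv,K,D).reshape(h,w,2)
    P=np.concatenate([s*d[...,None],d[...,None]],-1)
    T=np.array(c["world_from_camera"]); W=P@T[:3,:3].T+T[:3,3]
    W[d<=0]=np.nan
    return W
def proj(X,c):
    T=np.linalg.inv(np.array(c["world_from_camera"])); K,D=KD(c)
    return cv2.projectPoints(np.atleast_2d(X).astype(float),cv2.Rodrigues(T[:3,:3])[0],T[:3,3],K,D)[0].reshape(-1,2)
E
python3 - <<'E'
from h import *
p,d,c=load("top0")
W=cloud(d,c)
cv2.imwrite("pics/topc.png",cv2.resize(p[130:300,180:360],None,fx=4,fy=4,interpolation=cv2.INTER_CUBIC)[:600+80,:][:600])
ps,ds,cs=load("scene0")
cv2.imwrite("pics/scenec.png",cv2.resize(ps[160:310,180:380],None,fx=4,fy=4,interpolation=cv2.INTER_CUBIC))
np.set_printoptions(precision=1,suppress=True)
for n,(u,v) in dict(bench=(340,220),stop=(280,184),pad=(251,250),jar=(293,238),bear=(193,181),carton=(285,150),trayE=(148,250),trayrim=(148,235),tracktop=(310,177),nose=(246,206)).items(): print(n,W[v,u])
z=W[...,2]; 
Ws=cloud(ds,cs)
for n,(u,v) in dict(stop=(267,208),pad=(309,216),track=(225,242),bench=(380,330),trayE=(418,245)).items(): print("s",n,Ws[v,u])
E
```

```text
bench [ 556.1 -136.1   -1.7]
stop [620.   -2.  122.5]
pad [490.   60.9  48. ]
jar [513.5 -27.7  86.3]
bear [645.  192.7  14.2]
carton [704.9 -13.3  52. ]
trayE [491.5 295.4   4.1]
trayrim [524.6 292.1  17.2]
tracktop [649.8 -68.2  25. ]
nose [584.1  71.3  48.8]
s stop [616.5   2.7 123.9]
s pad [497.3  60.   45.1]
s track [616.4 -86.8  26.3]
s bench [734.1 235.3   0.4]
s trayE [475.3 295.8   4. ]
```

View pics/topc.png

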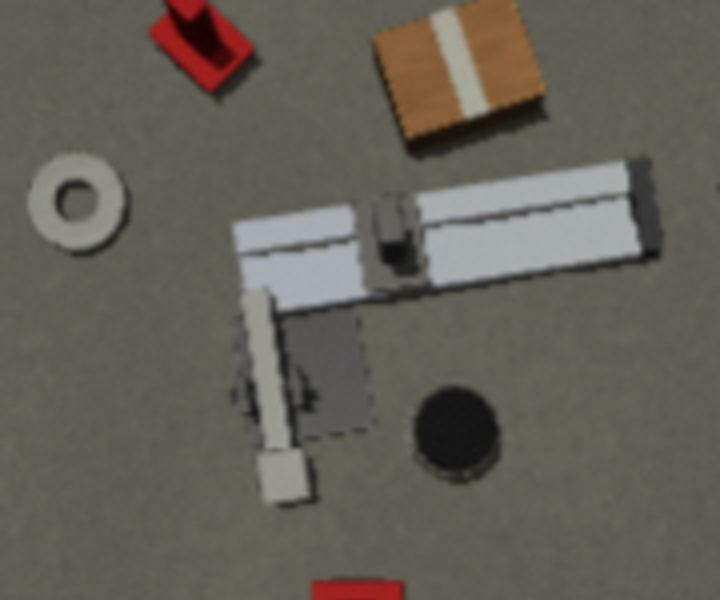

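View pics/scenec.png

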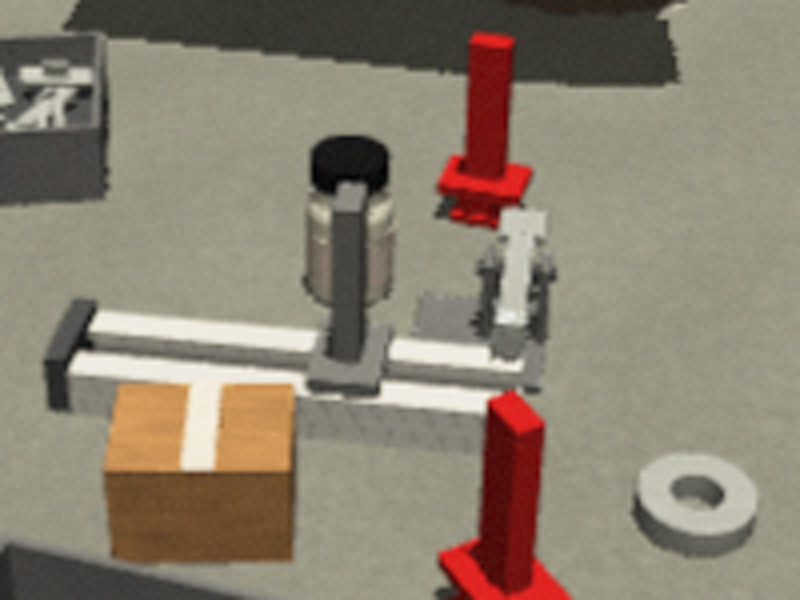

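The crops confirm it: the grey stop with its grey flange is captive in the track, crop (390,225) in the top view and (350,270) in the scene view. The three red ones stand loose on the bench and aren't the target. Next I'll fit the track, stop, latch and tray.

```bash
cat > fit.py <<'E'
from h import *
from scipy.optimize import least_squares
np.set_printoptions(precision=2,suppress=True)
R=lambda a:np.array([[np.cos(a),-np.sin(a)],[np.sin(a),np.cos(a)]])
for n in ["top0","scene0"]:
    p,d,c=load(n); W=cloud(d,c).reshape(-1,3); g=p.reshape(-1,3).astype(int)
    m=(abs(W[:,2]-26)<5)&(g.min(1)>140)&(W[:,0]>560)&(W[:,0]<680)&(W[:,1]>-140)&(W[:,1]<110)
    q=W[m]; r=cv2.minAreaRect(q[:,:2].astype(np.float32)); print(n,"track",m.sum(),r,"z",np.median(q[:,2]))
    m=(W[:,2]>105)&(W[:,2]<135)&(abs(W[:,0]-615)<40)&(abs(W[:,1])<40); q=W[m]
    print(" stop top",m.sum(),cv2.minAreaRect(q[:,:2].astype(np.float32)),q.mean(0),np.median(q[:,2]))
    m=(W[:,2]>28)&(W[:,2]<40)&(abs(W[:,0]-615)<50)&(abs(W[:,1])<35)&(W[:,0]>580)&(g.max(1)-g.min(1)<30); q=W[m]
    print(" flange",m.sum(),cv2.minAreaRect(q[:,:2].astype(np.float32)),np.median(q[:,2]))
    m=(W[:,2]>40)&(W[:,2]<58)&(W[:,0]>465)&(W[:,0]<508)&(abs(W[:,1]-60)<25); q=W[m]
    print(" pad",m.sum(),cv2.minAreaRect(q[:,:2].astype(np.float32)),q.mean(0))
    m=(W[:,2]>30)&(W[:,2]<42)&(abs(W[:,0]-465)<90)&(abs(W[:,1]-290)<70); q=W[m]
    print(" tray rim",m.sum(),cv2.minAreaRect(q[:,:2].astype(np.float32)),np.median(q[:,2]))
    m=(W[:,2]>70)&(W[:,2]<95)&(abs(W[:,0]-515)<40)&(abs(W[:,1]+27)<40); q=W[m]
    print(" jar",cv2.minEnclosingCircle(q[:,:2].astype(np.float32)))
    m=(W[:,2]>10)&(W[:,2]<22)&(abs(W[:,0]-645)<40)&(abs(W[:,1]-185)<40); q=W[m]
    print(" bearing",cv2.minEnclosingCircle(q[:,:2].astype(np.float32)))
    m=(W[:,2]>48)&(W[:,2]<62)&(abs(W[:,0]-705)<60)&(abs(W[:,1]+30)<60); q=W[m]
    print(" carton",cv2.minAreaRect(q[:,:2].astype(np.float32)))
E
python3 fit.py
```

```text
top0 track 1105 ((623.5894775390625, -20.987022399902344), (51.496498107910156, 218.8516845703125), 8.529637336730957) z 24.712498310004776
 stop top 90 ((619.881591796875, 4.980826377868652), (24.720773696899414, 13.746749877929688), 9.10200023651123) [618.83   4.93 122.86] 123.58368815812577
 flange 277 ((620.73779296875, -0.5501594543457031), (50.21263885498047, 60.45659255981445), 8.236272811889648) 34.438618426386256
 pad 160 ((493.33331298828125, 63.374549865722656), (27.81215476989746, 25.873779296875), 0.7551430463790894) [493.74  63.46  45.22]
 tray rim 595 ((453.2059631347656, 294.6309814453125), (150.86619567871094, 102.57968139648438), 3.287736415863037) 33.22669475717714
 jar ((517.107421875, -27.875722885131836), 21.519628524780273)
 bearing ((648.2737426757812, 179.628662109375), 28.187955856323242)
 carton ((714.4671020507812, -32.662864685058594), (59.30746841430664, 79.80418395996094), 18.386516571044922)
scene0 track 894 ((623.8816528320312, -22.55762481689453), (54.977439880371094, 217.65374755859375), 8.85706615447998) z 25.617386926560926
 stop top 131 ((620.7198486328125, 3.2596583366394043), (26.6058349609375, 13.826205253601074), 6.949820518493652) [625.52   4.65 118.28] 120.14884795813668
 flange 273 ((621.3914794921875, 4.227439880371094), (49.93986129760742, 39.31721115112305), 11.282706260681152) 35.26965709538939
 pad 81 ((493.5086975097656, 61.05994415283203), (29.13886070251465, 25.420591354370117), 5.899397850036621) [495.52  62.12  45.5 ]
 tray rim 566 ((454.65966796875, 294.35760498046875), (155.07420349121094, 101.18679809570312), 2.6787872314453125) 33.46419713806222
 jar ((518.33740234375, -29.902647018432617), 23.565052032470703)
 bearing ((648.5818481445312, 178.8893585205078), 29.16114044189453)
 carton ((716.001708984375, -33.665306091308594), (62.508949279785156, 78.62149047851562), 17.24491310119629)
```

Both views agree. The track origin is about (623.7,-21.8) with yaw 8.6°, which predicts the pad at (493.7,62.6), and I measured (493.5,62). The stop is at track y≈26, and the tray is at (454,294.5) with yaw 3°. Before pressing the pad, I'll check the tall red part near it.

```bash
cat >> h.py <<'E'
def togo(xyz,yaw,st):
    e=np.array(st["eef_pos"]); y=st["tcp_rot"][2]
    d=np.array(xyz)-e
    print("from",np.round(e,1),round(float(y),4),"rz",round(float(-(yaw-y)),4),"shift m",np.round([(d[0]*np.cos(y)+d[1]*np.sin(y))/1e3,(d[0]*np.sin(y)-d[1]*np.cos(y))/1e3,-d[2]/1e3],4))
O=np.array([623.7,-21.8]); A=np.radians(8.6)
def tr(x,y): return O+np.array([x*np.cos(A)-y*np.sin(A),x*np.sin(A)+y*np.cos(A)])
E
python3 - <<'E'
from h import *
from cell import env
np.set_printoptions(precision=1,suppress=True)
for n in ["top0","scene0"]:
    p,d,c=load(n); W=cloud(d,c).reshape(-1,3); g=p.reshape(-1,3).astype(int)
    m=(g[:,2]>100)&(g[:,1]<40)&(abs(W[:,0]-460)<70)&(abs(W[:,1]-30)<60); q=W[m]
    print(n,m.sum(),np.nanmin(q,0),np.nanmax(q,0)); t=q[q[:,2]>q[:,2].max()-8]; print(t.min(0),t.max(0))
print(tr(-116,102.5),tr(-120,102.5),tr(0,26.3),tr(0,140))
a=tr(-120,102.5); togo([a[0],a[1],200],0.15,env.state())
E
```

```text
top0 289 [403.   -0.2  -3.2] [435.9  47.6 117.3]
[411.9  13.5 110. ] [424.   35.4 117.3]
scene0 519 [402.7   1.3   2.5] [439.3  48.  115.7]
[413.3  14.2 107.7] [429.   34.7 115.7]
[493.7  62.2] [489.7  61.6] [619.8   4.2] [602.8 116.6]
from [ 209.5 -588.6  214.1] 0.3418 rz 0.1918 shift m [ 0.5 -0.5  0. ]
```

>>> arm_command --targets '[[[0,0,0.1],[0.03,-0.035,0],255],[[0,0,0.19],[0.06,-0.07,0],255],[[0,0,0.19],[0.095,-0.1,0],255],[[0,0,0.19],[0.13,-0.135,0],255],[[0,0,0.19],[0.16,-0.17,0],255],[[0,0,0.19],[0.19,-0.205,0],255],[[0,0,0.19],[0.22,-0.235,0],255],[[0,0,0.19],[0.24,-0.26,0],255]]'

```text
t: 0.9
eef_pos: [349.0, -261.3, 214.6]
tcp_rot: [-3.141, -0.0, 0.153]
ft_force: [-0.1, -0.1, 0.3]
opening: 0.384
```

Run:
```python
from h import *
from cell import env
a=tr(-120,102.5); togo([a[0],a[1],120],0.15,env.state())
```

```text
from [ 349.  -261.3  214.6] 0.1526 rz 0.0026 shift m [ 0.1882 -0.2977  0.0946]
```

>>> arm_command --targets '[[[0,0,0],[0.03,-0.045,0],255],[[0,0,0],[0.06,-0.09,0],255],[[0,0,0],[0.085,-0.135,0],255],[[0,0,0],[0.11,-0.175,0],255],[[0,0,0],[0.14,-0.22,0],255],[[0,0,0],[0.165,-0.26,0],255],[[0,0,0],[0.188,-0.298,0.03],255],[[0,0,0],[0.188,-0.298,0.07],255]]'

```text
t: 1.7
eef_pos: [491.8, 63.0, 145.6]
tcp_rot: [3.141, -0.006, 0.155]
ft_force: [0.9, -0.7, -0.9]
opening: 0.003
```

>>> arm_command --targets '[[[0,0,0],[0,0,0.02],255],[[0,0,0],[0,0,0.04],255],[[0,0,0],[0,0,0.06],255],[[0,0,0],[0,0,0.06],255],[[0,0,0],[0,0,0.06],255]]'

```text
t: 2.2
eef_pos: [489.2, 59.5, 84.8]
tcp_rot: [-3.142, 0.001, 0.152]
ft_force: [0.1, 0.0, 0.6]
opening: 0.003
```

Run:
```python
from h import *
from cell import env,read_camera
s=env.state(); print(s["ft_force"],s["opening"])
a=tr(-120,102.5); togo([a[0],a[1],60],0.15,s)
p,d=read_camera("scene")
cv2.imwrite("pics/s1.png",cv2.resize(p[130:310,180:400],None,fx=3.3,fy=3.3,interpolation=cv2.INTER_CUBIC))
```

```text
[0.14355159 0.01077275 0.57657487] 0.00284443403402298
from [489.2  59.5  84.8] 0.1518 rz 0.0018 shift m [ 0.0008 -0.002   0.0248]
```

View pics/s1.png

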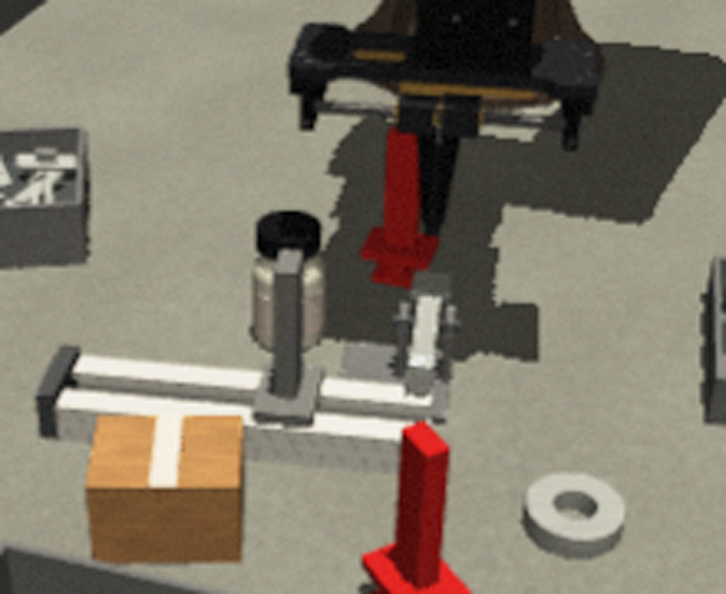

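The picture shows the closed fingertips at (435,230), right above the pad at (432,285), and the gripper body clear of the red part and the jar. I'll press in stages.

>>> arm_command --targets '[[[0,0,0],[0.001,-0.002,0.015],255],[[0,0,0],[0.001,-0.002,0.03],255],[[0,0,0],[0.001,-0.002,0.036],255],[[0,0,0],[0.001,-0.002,0.04],255],[[0,0,0],[0.001,-0.002,0.043],255],[[0,0,0],[0.001,-0.002,0.046],255],[[0,0,0],[0.001,-0.002,0.048],255],[[0,0,0],[0.001,-0.002,0.048],255]]'

```text
t: 3.05
eef_pos: [490.5, 61.7, 37.4]
tcp_rot: [3.141, -0.002, 0.152]
ft_force: [-0.2, 0.3, 3.6]
opening: 0.001
```

>>> arm_command --targets '[[[0,0,0],[0,0,0.002],255],[[0,0,0],[0,0,0.004],255],[[0,0,0],[0,0,0.005],255],[[0,0,0],[0,0,0.005],255]]'

```text
t: 3.45
eef_pos: [490.9, 61.7, 32.4]
tcp_rot: [3.141, -0.002, 0.152]
ft_force: [0.6, 0.3, 4.4]
opening: 0.007
```

>>> arm_command --targets '[[[0,0,0],[0,0,0.001],255],[[0,0,0],[0,0,0.002],255],[[0,0,0],[0,0,0.003],255],[[0,0,0],[0,0,0.003],255]]'

```text
t: 3.85
eef_pos: [491.1, 61.7, 29.9]
tcp_rot: [3.141, -0.003, 0.152]
ft_force: [-1.0, 0.0, 13.2]
opening: 0.002
```

>>> arm_command --targets '[[[0,0,0],[0,0,0.0005],255],[[0,0,0],[0,0,0.001],255],[[0,0,0],[0,0,0.001],255]]'

```text
t: 4.15
eef_pos: [491.2, 61.7, 29.5]
tcp_rot: [3.141, -0.004, 0.152]
ft_force: [-2.6, 0.5, 22.2]
opening: 0.007
```

>>> arm_command --targets '[[[0,0,0],[0,0,-0.01],255],[[0,0,0],[0,0,-0.04],255],[[0,0,0],[0,0,-0.08],150],[[0,0,0],[0,0,-0.12],90],[[0,0,0],[0,0,-0.13],90],[[0,0,0],[0,0,-0.13],90]]'

```text
t: 4.75
eef_pos: [490.5, 61.7, 159.2]
tcp_rot: [3.141, -0.003, 0.152]
ft_force: [0.3, 0.1, -0.3]
opening: 0.283
```

Run:
```python
from h import *
from cell import env,read_camera,get_calibration
np.set_printoptions(precision=1,suppress=True)
s=env.state(); a=tr(0.5,26.3); togo([a[0],a[1],160],0.15,s); print(s["opening"])
p,d=read_camera("scene"); c=get_calibration("scene"); W=cloud(d,c).reshape(-1,3)
cv2.imwrite("pics/s2.png",cv2.resize(p[130:310,180:400],None,fx=3.3,fy=3.3,interpolation=cv2.INTER_CUBIC))
n=tr(-21.5,102.5)
m=(abs(W[:,0]-n[0])<18)&(abs(W[:,1]-n[1])<12)&(W[:,2]>40)&(W[:,2]<100); print("nose",n,m.sum(),W[m].max(0),W[m][np.argsort(-W[m][:,2])][:8])
```

```text
from [490.5  61.7 159.2] 0.1518 rz 0.0018 shift m [ 0.1  0.1 -0. ]
0.28278222996293106
nose [587.1  76.3] 85 [595.5  83.1  71.7] [[588.1  78.8  71.7]
 [586.7  82.5  71.5]
 [588.4  74.9  71.1]
 [585.   80.2  70. ]
 [587.3  72.8  70. ]
 [587.6  70.8  69.7]
 [583.1  71.8  69.4]
 [589.7  73.3  69.3]]
```

View pics/s2.png

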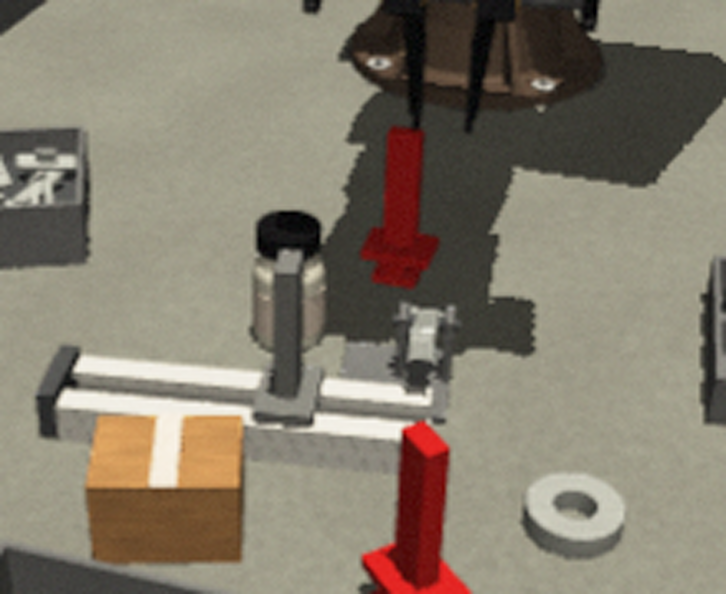

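The nose is fully up: its top edge measures 71.7 against the expected 72, and nothing else has moved. Next is the stop.

>>> arm_command --targets '[[[0,0,0],[0.03,0.02,0],90],[[0,0,0],[0.06,0.04,0],90],[[0,0,0],[0.09,0.06,0],90],[[0,0,0],[0.1196,0.0764,0],90],[[0,0,0],[0.1196,0.0764,0],90],[[0,0,0],[0.1196,0.0764,0],90]]'

```text
t: 5.4
eef_pos: [618.9, 4.1, 155.2]
tcp_rot: [-3.141, 0.004, 0.151]
ft_force: [-0.4, -0.4, 0.1]
opening: 0.646
```

```bash
sed -i 's/print("from"/np.set_printoptions(precision=4,suppress=True);print("from"/' h.py
python3 - <<'E'
from h import *
from cell import env,read_camera,get_calibration
s=env.state(); a=tr(0.5,26.3); togo([a[0],a[1],92],0.15,s); print(s["opening"])
c=get_calibration("wrist"); p,d=read_camera("wrist"); W=cloud(d,c).reshape(-1,3)
cv2.imwrite("pics/w1.png",p)
m=(W[:,2]>112)&(W[:,2]<135)&(abs(W[:,0]-620)<30)&(abs(W[:,1]-4)<30); q=W[m]
print(m.sum(),cv2.minAreaRect(q[:,:2].astype(np.float32)),np.median(q[:,2]))
E
```

```text
from [618.9   4.1 155.2] 0.1512 rz 0.0012 shift m [0.0013 0.     0.0632]
0.6461757783283065
670 ((619.8273315429688, 3.723029136657715), (23.853313446044922, 13.425148010253906), 8.678387641906738) 124.66451817419487
```

View pics/w1.png

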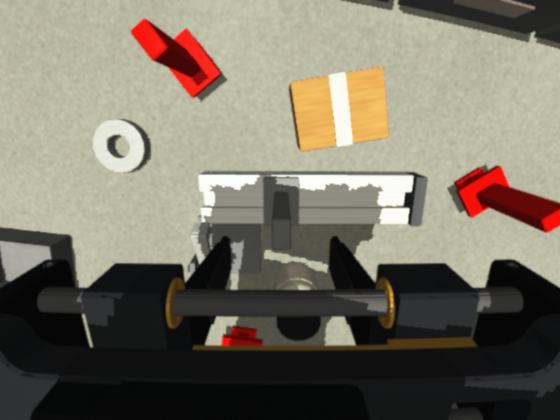

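The wrist view shows the stop's top at (281,190), centred between the fingers. It measures (619.8,3.7,124.7) with yaw 8.7°, which agrees with the other cameras. I'll lower and grip.

>>> arm_command --targets '[[[0,0,0],[0.001,0,0.03],90],[[0,0,0],[0.001,0,0.055],90],[[0,0,0],[0.001,0,0.063],90],[[0,0,0],[0.001,0,0.063],90],[[0,0,0],[0.001,0,0.063],90]]'

```text
t: 5.95
eef_pos: [620.9, 4.6, 95.5]
tcp_rot: [3.141, -0.001, 0.152]
ft_force: [-0.2, -0.3, 1.1]
opening: 0.65
```

>>> arm_command --targets '[[[0,0,0],[0,0,0],255],[[0,0,0],[0,0,0],255],[[0,0,0],[0,0,0],255],[[0,0,0],[0,0,0],255],[[0,0,0],[0,0,0],255],[[0,0,0],[0,0,0],255],[[0,0,0],[0,0,0],255]]'

```text
t: 6.65
eef_pos: [620.7, 4.4, 94.6]
tcp_rot: [3.142, 0.0, 0.152]
ft_force: [0.5, -0.7, -1.5]
opening: 0.146
```

Run:
```python
from h import *
from cell import env
s=env.state(); a=tr(0,140); togo([a[0],a[1],s["eef_pos"][2]],0.15,s); print(s["opening"]*95, s["ft_force"])
```

```text
from [620.7   4.4  94.6] 0.1518 rz 0.0018 shift m [-0.0007 -0.1137 -0.    ]
13.885377560932112 [ 0.5253 -0.6566 -1.5099]
```

>>> arm_command --targets '[[[0,0,0],[0,0,-0.001],255],[[0,0,0],[0,-0.008,-0.0015],255],[[0,0,0],[0,-0.016,-0.0015],255],[[0,0,0],[0,-0.024,-0.0015],255],[[0,0,0],[0,-0.032,-0.0015],255],[[0,0,0],[0,-0.032,-0.0015],255]]'

```text
t: 7.25
eef_pos: [615.6, 37.3, 96.1]
tcp_rot: [-3.142, 0.0, 0.153]
ft_force: [0.2, -1.0, -1.4]
opening: 0.148
```

>>> arm_command --targets '[[[0,0,0],[0,-0.01,0],255],[[0,0,0],[0,-0.02,0],255],[[0,0,0],[0,-0.03,0],255],[[0,0,0],[0,-0.04,0],255],[[0,0,0],[0,-0.05,0],255],[[0,0,0],[0,-0.06,0],255],[[0,0,0],[0,-0.06,0],255]]'

```text
t: 7.95
eef_pos: [606.5, 96.7, 96.1]
tcp_rot: [-3.142, 0.0, 0.153]
ft_force: [-0.1, -0.7, -1.8]
opening: 0.142
```

>>> arm_command --targets '[[[0,0,0],[0,-0.01,0],255],[[0,0,0],[0,-0.02,0],255],[[0,0,0],[0,-0.027,0],255],[[0,0,0],[0,-0.027,0],255]]'

```text
t: 8.35
eef_pos: [602.5, 123.0, 96.1]
tcp_rot: [-3.142, 0.0, 0.153]
ft_force: [0.4, 0.2, -0.9]
opening: 0.143
```

Run:
```python
from h import *
from cell import env,read_camera
s=env.state(); print(s["opening"]*95, s["ft_force"])
dd=s["eef_pos"][:2]-O; print("track y",-dd[0]*np.sin(A)+dd[1]*np.cos(A),"x",dd[0]*np.cos(A)+dd[1]*np.sin(A))
p,d=read_camera("scene")
cv2.imwrite("pics/s3.png",cv2.resize(p[130:310,180:400],None,fx=3.3,fy=3.3,interpolation=cv2.INTER_CUBIC))
```

```text
13.603538498632828 [ 0.42568134  0.23774282 -0.88018798]
track y 146.36466197826894 x 0.6863349858620218
```

View pics/s3.png

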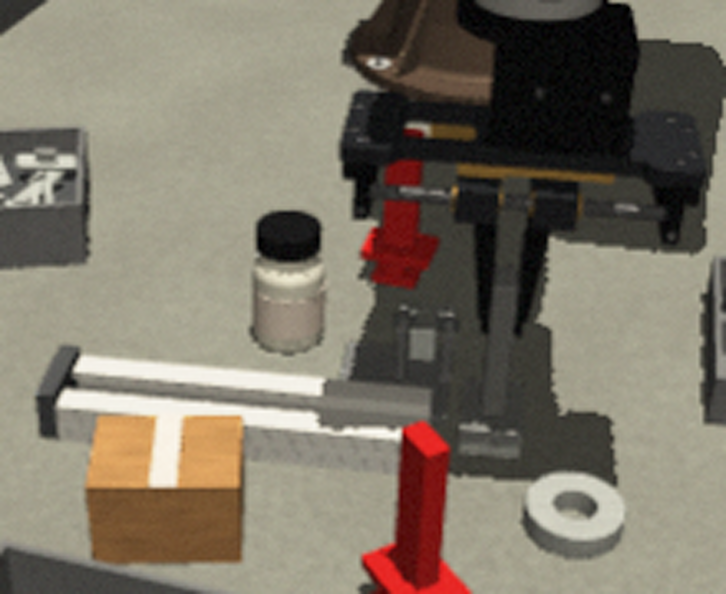

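The stop is out: its centre is at track y≈146, and the picture shows it at (500,370), clear of the track end and the nose. I'll lift and carry it.

>>> arm_command --targets '[[[0,0,0],[0,0,-0.01],255],[[0,0,0],[0,0,-0.025],255],[[0,0,0],[0,0,-0.04],255],[[0,0,0],[0,0,-0.055],255],[[0,0,0],[0,0,-0.065],255],[[0,0,0],[0,0,-0.065],255]]'

```text
t: 9.0
eef_pos: [603.4, 121.8, 162.8]
tcp_rot: [3.141, -0.003, 0.151]
ft_force: [-0.1, -0.8, -1.2]
opening: 0.145
```

Run:
```python
from h import *
from cell import env,read_camera,get_calibration
s=env.state(); print(s["opening"]*95, s["ft_force"]); togo([490.3,296.4,160],0.052,s)
# tray compartment check from initial top view
p,d,c=load("top0"); W=cloud(d,c).reshape(-1,3)
for lo,hi in((30,42),):
    m=(W[:,2]>lo)&(W[:,2]<hi)&(abs(W[:,0]-455)<90)&(abs(W[:,1]-294)<60); q=W[m]
t=np.radians(3); Rm=np.array([[np.cos(t),np.sin(t)],[-np.sin(t),np.cos(t)]])
l=(q[:,:2]-[453.8,294.5])@Rm.T
print(np.histogram(l[:,0],bins=np.arange(-80,81,5)))
m=(abs(W[:,2]-4.5)<4)&(abs(W[:,0]-490)<28)&(abs(W[:,1]-296)<40); print(m.sum(),np.median(W[m][:,2]))
```

```text
13.770749843384095 [-0.10404069 -0.80529402 -1.16413875]
from [603.4 121.8 162.8] 0.1514 rz 0.0994 shift m [-0.0854 -0.1897  0.0028]
(array([19, 72,  9, 15, 26, 35, 24,  9,  9, 19, 40, 26, 11, 13,  8, 21, 19,
       12,  8, 12, 12,  9, 13, 10, 10,  9, 10, 11,  8, 12, 84,  0]), array([-80, -75, -70, -65, -60, -55, -50, -45, -40, -35, -30, -25, -20,
       -15, -10,  -5,   0,   5,  10,  15,  20,  25,  30,  35,  40,  45,
        50,  55,  60,  65,  70,  75,  80]))
726 3.049739619122647
```

>>> arm_command --targets '[[[0,0,0.02],[-0.012,-0.027,0],255],[[0,0,0.04],[-0.024,-0.054,0],255],[[0,0,0.06],[-0.036,-0.081,0],255],[[0,0,0.08],[-0.048,-0.108,0],255],[[0,0,0.1],[-0.06,-0.135,0],255],[[0,0,0.1],[-0.072,-0.162,0],255],[[0,0,0.1],[-0.0854,-0.1897,0],255],[[0,0,0.1],[-0.0854,-0.1897,0],255]]'

```text
t: 9.8
eef_pos: [487.6, 298.7, 160.6]
tcp_rot: [3.141, 0.001, 0.054]
ft_force: [0.2, -0.1, -1.8]
opening: 0.144
```

>>> arm_command --targets '[[[0,0,0],[0,0,0],255],[[0,0,0],[0,0,0],255]]'

```text
t: 10.0
eef_pos: [490.0, 296.0, 160.8]
tcp_rot: [3.141, 0.0, 0.051]
ft_force: [0.6, -0.4, -1.8]
opening: 0.149
```

Run:
```python
from h import *
from cell import env,read_camera,get_calibration
s=env.state(); print(s["opening"]*95, s["ft_force"],s["tcp_rot"]); togo([490.3,296.4,95],0.052,s)
p,d=read_camera("scene"); c=get_calibration("scene"); W=cloud(d,c).reshape(-1,3)
cv2.imwrite("pics/s4.png",cv2.resize(p[100:300,320:500],None,fx=3,fy=3,interpolation=cv2.INTER_CUBIC))
m=(abs(W[:,0]-490)<40)&(abs(W[:,1]-296)<30)&(W[:,2]>50)&(W[:,2]<120); q=W[m]
print("bottom pts",np.percentile(q,[0,2,98,100],axis=0))
```

```text
14.133007789494286 [ 0.63185215 -0.42558428 -1.75792561] [3.14124323e+00 2.52948900e-04 5.12625995e-02]
from [490.  296.  160.8] 0.0513 rz -0.0007 shift m [ 0.0003 -0.0004  0.0658]
bottom pts [[463.8795 276.8837  75.3312]
 [468.8996 277.4241  77.1859]
 [515.4826 313.3145 117.1762]
 [516.5129 314.9839 119.615 ]]
```

View pics/s4.png

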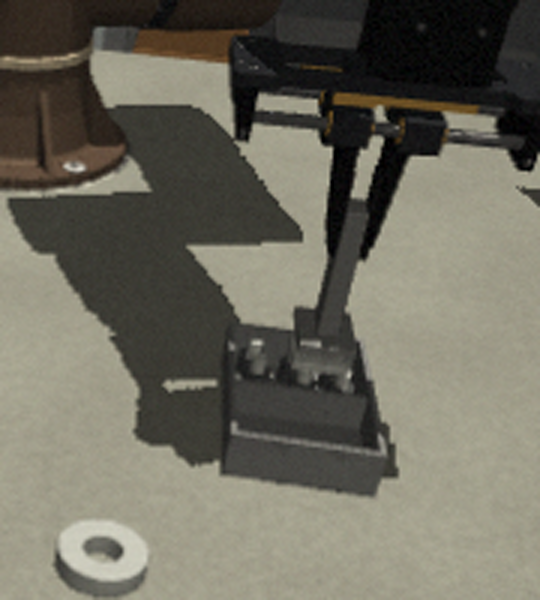

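The stop hangs upright at (340,290). Its flange measures x 466–516 and y 277–315, centred on the empty compartment. I'll lower it gently.

>>> arm_command --targets '[[[0,0,0],[0,0,0.012],255],[[0,0,0],[0,0,0.024],255],[[0,0,0],[0,0,0.036],255],[[0,0,0],[0,0,0.048],255],[[0,0,0],[0,0,0.058],255],[[0,0,0],[0,0,0.065],255],[[0,0,0],[0,0,0.066],255],[[0,0,0],[0,0,0.066],255]]'

```text
t: 10.85
eef_pos: [489.7, 296.7, 95.0]
tcp_rot: [3.141, 0.0, 0.052]
ft_force: [0.8, -0.2, -1.6]
opening: 0.141
```

>>> arm_command --targets '[[[0,0,0],[0,0,0.001],255],[[0,0,0],[0,0,0.002],255],[[0,0,0],[0,0,0.003],255],[[0,0,0],[0,0,0.003],255]]'

```text
t: 11.25
eef_pos: [489.6, 296.6, 92.1]
tcp_rot: [3.142, -0.0, 0.052]
ft_force: [0.4, 0.2, -2.3]
opening: 0.145
```

>>> arm_command --targets '[[[0,0,0],[0,0,0.0005],255],[[0,0,0],[0,0,0.001],255],[[0,0,0],[0,0,0.0015],255],[[0,0,0],[0,0,0.0015],255]]'

```text
t: 11.65
eef_pos: [489.6, 296.6, 90.5]
tcp_rot: [3.141, 0.0, 0.052]
ft_force: [-0.7, -0.4, -1.9]
opening: 0.145
```

>>> arm_command --targets '[[[0,0,0],[0,0,0.0005],255],[[0,0,0],[0,0,0.001],255],[[0,0,0],[0,0,0.001],255]]'

```text
t: 11.95
eef_pos: [489.6, 296.6, 89.5]
tcp_rot: [3.141, 0.0, 0.052]
ft_force: [0.5, 0.1, -1.6]
opening: 0.147
```

>>> arm_command --targets '[[[0,0,0],[0,0,0.0005],255],[[0,0,0],[0,0,0.0005],255],[[0,0,0],[0,0,0.0005],255]]'

```text
t: 12.25
eef_pos: [489.6, 296.6, 89.1]
tcp_rot: [3.142, -0.0, 0.052]
ft_force: [-0.1, -0.1, -1.9]
opening: 0.145
```

>>> arm_command --targets '[[[0,0,0],[0,0,0.0005],255],[[0,0,0],[0,0,0.0005],255],[[0,0,0],[0,0,0.0005],255]]'

```text
t: 12.55
eef_pos: [489.6, 296.6, 88.6]
tcp_rot: [3.141, 0.0, 0.052]
ft_force: [-0.4, 0.3, -1.3]
opening: 0.148
```

>>> arm_command --targets '[[[0,0,0],[0,0,0.0005],255],[[0,0,0],[0,0,0.0005],255],[[0,0,0],[0,0,0.0005],255]]'

```text
t: 12.85
eef_pos: [489.7, 296.6, 88.5]
tcp_rot: [-3.142, -0.0, 0.052]
ft_force: [-1.1, -1.4, 5.8]
opening: 0.146
```

Run:
```python
from cell import env
s=env.state(); print(s["ft_force"],s["eef_pos"])
```

```text
[-1.14159515 -1.42450202  5.75230975] [489.68049589 296.63462863  88.49138234]
```

Contact: the force went from -1.5 to +5.8 N at TCP z 88.5. I'll ease back slightly and release.

>>> arm_command --targets '[[[0,0,0],[0,0,-0.0003],255],[[0,0,0],[0,0,-0.0003],200],[[0,0,0],[0,0,-0.0003],130],[[0,0,0],[0,0,-0.0003],110],[[0,0,0],[0,0,-0.0003],110],[[0,0,0],[0,0,-0.0003],110],[[0,0,0],[0,0,-0.0003],110]]'

```text
t: 13.55
eef_pos: [489.6, 296.6, 88.4]
tcp_rot: [3.142, 0.0, 0.052]
ft_force: [-0.6, 0.2, -0.2]
opening: 0.551
```

>>> arm_command --targets '[[[0,0,0],[0,0,-0.01],110],[[0,0,0],[0,0,-0.03],110],[[0,0,0],[0,0,-0.06],110],[[0,0,0],[0,0,-0.09],110],[[0,0,0],[0,0,-0.11],110],[[0,0,0],[0,0,-0.11],110]]'

```text
t: 14.15
eef_pos: [490.6, 297.1, 201.9]
tcp_rot: [-3.14, -0.005, 0.052]
ft_force: [-0.3, 0.1, -0.6]
opening: 0.567
```

Run:
```python
from h import *
from cell import env,read_camera,get_calibration
s=env.state(); n=tr(-23,102.5); print(n,s["opening"]); togo([n[0],n[1],180],0.15,s)
p,d=read_camera("scene"); c=get_calibration("scene"); W=cloud(d,c).reshape(-1,3)
cv2.imwrite("pics/s5.png",p)
cv2.imwrite("pics/s5c.png",cv2.resize(p[130:280,320:500],None,fx=4,fy=4,interpolation=cv2.INTER_CUBIC))
m=(abs(W[:,0]-490)<20)&(abs(W[:,1]-296)<20)&(W[:,2]>40)&(W[:,2]<135); q=W[m]
print("upright",np.percentile(q,[1,50,99],axis=0))
for lo,hi in((45,65),(95,118)):
    k=(q[:,2]>lo)&(q[:,2]<hi); print(lo,np.median(q[k],0))
```

```text
[585.63123053  76.10821616] 0.5671256966785861
from [490.6 297.1 201.9] 0.0519 rz -0.0981 shift m [0.0835 0.2257 0.0219]
upright [[479.0843 289.0174  41.472 ]
 [499.545  295.2729  85.2801]
 [503.0016 303.6941 119.5983]]
45 [499.4179 295.1172  55.1704]
95 [499.6791 294.7287 106.9843]
```

View pics/s5c.png

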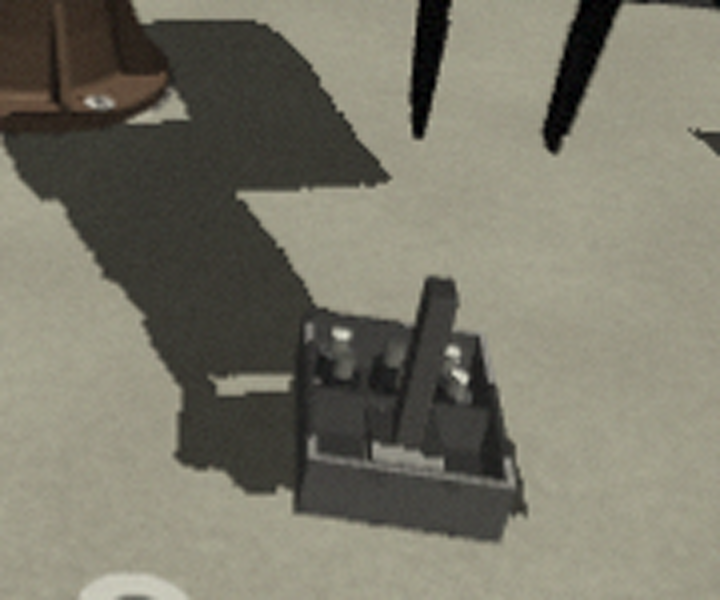

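The stop stands upright in the empty compartment at crop (425,370). Its top is at 119.6 and there's no lean: the upright's faces match at z 55 and 107. Now I'll close the latch.

>>> arm_command --targets '[[[0,0,-0.03],[0.015,0.035,0],255],[[0,0,-0.06],[0.03,0.075,0],255],[[0,0,-0.098],[0.045,0.115,0],255],[[0,0,-0.098],[0.06,0.155,0],255],[[0,0,-0.098],[0.0725,0.195,0],255],[[0,0,-0.098],[0.0835,0.2257,0.02],255],[[0,0,-0.098],[0.0835,0.2257,0.06],255],[[0,0,-0.098],[0.0835,0.2257,0.08],255]]'

```text
t: 15.0
eef_pos: [583.4, 74.2, 114.9]
tcp_rot: [-3.141, 0.004, 0.148]
ft_force: [0.6, 1.0, -0.3]
opening: 0.012
```

>>> arm_command --targets '[[[0,0,0],[0,0,0],255],[[0,0,0],[0,0,0],255],[[0,0,0],[0,0,0],255]]'

```text
t: 15.3
eef_pos: [585.1, 75.8, 119.5]
tcp_rot: [3.141, -0.001, 0.15]
ft_force: [-0.2, 0.3, -0.3]
opening: 0.008
```

Run:
```python
from h import *
from cell import env,read_camera,get_calibration
s=env.state(); n=tr(-23,102.5); print(n,s["opening"],s["ft_force"]); togo([n[0],n[1],74],0.15,s)
p,d=read_camera("scene")
cv2.imwrite("pics/s6.png",cv2.resize(p[130:310,180:400],None,fx=3.3,fy=3.3,interpolation=cv2.INTER_CUBIC))
```

```text
[585.63123053  76.10821616] 0.00846016387700489 [-0.20100152  0.25063922 -0.28921656]
from [585.1  75.8 119.5] 0.1503 rz 0.0003 shift m [ 0.0005 -0.0002  0.0455]
```

View pics/s6.png

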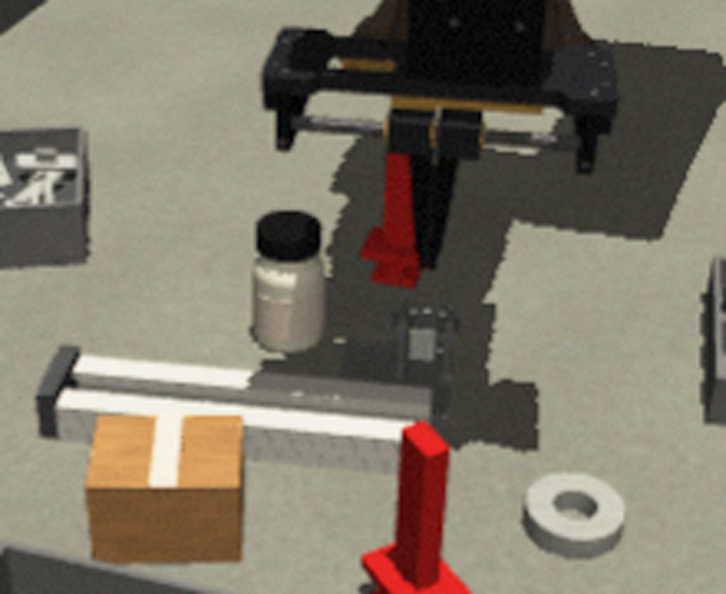

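The closed fingertips at (428,265) are above the nose, which is at about (422,330), and nothing is in the way. I'll press it down.

>>> arm_command --targets '[[[0,0,0],[0,0,0.02],255],[[0,0,0],[0,0,0.038],255],[[0,0,0],[0,0,0.046],255],[[0,0,0],[0,0,0.052],255],[[0,0,0],[0,0,0.057],255],[[0,0,0],[0,0,0.062],255],[[0,0,0],[0,0,0.066],255],[[0,0,0],[0,0,0.066],255]]'

```text
t: 16.15
eef_pos: [585.5, 75.6, 53.1]
tcp_rot: [3.141, -0.002, 0.15]
ft_force: [2.3, 0.1, 3.0]
opening: 0.006
```

>>> arm_command --targets '[[[0,0,0],[0,0,0.001],255],[[0,0,0],[0,0,0.002],255],[[0,0,0],[0,0,0.003],255],[[0,0,0],[0,0,0.004],255],[[0,0,0],[0,0,0.004],255]]'

```text
t: 16.65
eef_pos: [584.6, 75.5, 48.3]
tcp_rot: [3.142, 0.0, 0.15]
ft_force: [2.2, 0.4, 3.2]
opening: 0.003
```

>>> arm_command --targets '[[[0,0,0],[0,0,0.0005],255],[[0,0,0],[0,0,0.001],255],[[0,0,0],[0,0,0.001],255]]'

```text
t: 16.95
eef_pos: [584.7, 75.5, 48.1]
tcp_rot: [3.141, -0.0, 0.15]
ft_force: [0.8, 0.4, 12.6]
opening: 0.008
```

>>> arm_command --targets '[[[0,0,0],[0,0,0.0005],255],[[0,0,0],[0,0,0.001],255],[[0,0,0],[0,0,0.001],255]]'

```text
t: 17.25
eef_pos: [584.8, 75.5, 47.9]
tcp_rot: [3.141, -0.001, 0.15]
ft_force: [-2.1, -0.5, 20.9]
opening: 0.005
```

It hit the end stop at z 48, with 21 N. I'll lift off and check.

>>> arm_command --targets '[[[0,0,0],[0,0,-0.005],255],[[0,0,0],[0,0,-0.03],255],[[0,0,0],[0,0,-0.07],255],[[0,0,0],[0,0,-0.11],255],[[0,0,0],[-0.04,0,-0.15],255],[[0,0,0],[-0.08,0,-0.18],255],[[0,0,0],[-0.11,0,-0.2],255],[[0,0,0],[-0.11,0,-0.2],255]]'

```text
t: 18.05
eef_pos: [472.8, 58.9, 248.9]
tcp_rot: [3.141, -0.001, 0.15]
ft_force: [0.1, -0.1, -0.6]
opening: 0.006
```

```bash
python3 - <<'E'
from h import *
from cell import env,read_camera,get_calibration
s=env.state(); print(s["t"],s["eef_pos"],s["ft_force"])
p,d=read_camera("scene"); c=get_calibration("scene"); W=cloud(d,c).reshape(-1,3)
cv2.imwrite("pics/s7.png",p); np.savez("scene1.npz",p=p,d=d,**c)
n=tr(-21.5,102.5); m=(np.hypot(W[:,0]-n[0],W[:,1]-n[1])<7)&(W[:,2]>36)&(W[:,2]<90); print("nose",m.sum(),np.percentile(W[m][:,2],[50,95,100]))
n=tr(-116,102.5); m=(np.hypot(W[:,0]-n[0],W[:,1]-n[1])<10)&(W[:,2]>15)&(W[:,2]<90); print("pad",m.sum(),np.percentile(W[m][:,2],[5,50,95]))
E
sed -i 's/\["top0","scene0"\]/["scene1"]/' fit.py; python3 fit.py | egrep "jar|bear|cart"
```

```text
18.05 [472.75133924  58.9434776  248.8939224 ] [ 0.05644958 -0.09026163 -0.5740299 ]
nose 41 [47.05577965 48.45016877 49.08110456]
pad 36 [46.10396602 47.49029809 48.85651689]
 jar ((518.8094482421875, -29.886707305908203), 22.63883399963379)
 bearing ((649.0333251953125, 179.25680541992188), 28.524009704589844)
 carton ((716.0510864257812, -33.938995361328125), (62.103397369384766, 78.69429016113281), 17.756675720214844)fit.py:10: RuntimeWarning: Mean of empty slice.
  print(" stop top",m.sum(),cv2.minAreaRect(q[:,:2].astype(np.float32)),q.mean(0),np.median(q[:,2]))
  ret = um.true_divide(
  return _methods._mean(a, axis=axis, dtype=dtype,
  ret = ret.dtype.type(ret / rcount)
```

View pics/s7.png

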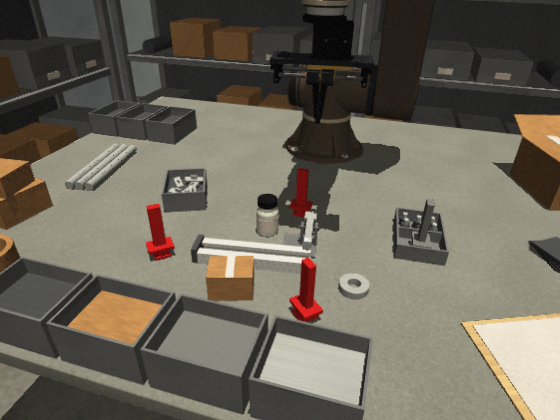

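The stop stands in the tray at (425,225) and the latch is closed at (309,230). The jar, bearing and carton are where they started to within 1 mm, and the arm is clear. I'm handing the job in.

```bash
python3 -c "
from cell import env
print(env.job_done())"
```

```text
the job is handed in; nothing more can be done
None
```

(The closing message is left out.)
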